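Pack the reagent transit tray

ROBOT

A 7-joint arm with a two-finger parallel gripper is mounted at the origin on the work surface. World frame = base frame: x ahead of the robot, y to its left, z up, the work surface at z = 0. Lengths are in mm, angles in rad, forces in N, time in s.
With the tool pointing down it reaches from about 400 to 875 mm from the base axis. Payload 19.3 kg.
Tool frame: the origin (TCP) lies at the very end of the fingers, on their centre line; the grasp point (between the pads) lies 19 mm behind it (grip_point_offset is the z of the grasp point in the tool frame, in mm); z points along the fingers, x is the direction in which the jaws open and shut, and the axes are right-handed (so a half turn about z gives the same grasp; the last joint's range is limited). The gripper opens to 85 mm and grips with 20 to 120 N. Pads are 22 mm wide; open, the fingers measure 114 mm over their backs; the gripper's body (76 mm by 85 mm) begins 54 mm behind the grasp point. The pads swing forward as they close: fully open they stand 13 mm farther back than shut.
Start: joints at [-1.335, 0.521, -0.036, 1.599, 0.021, 1.021, -0.113], TCP at [188.179, 595.989, 231.291] pointing down, gripper open.
Joint ranges: [-2.91, 2.91], [-0.3, 2.13], [-1.5, 1.42], [0.17, 2.43], [-1.26, 4.41], [0.16, 1.93], [-2.52, 2.52]. Speed limits (rad/s): [1.89, 1.89, 2.39, 2.39, 3.01, 3.01, 3.01].

INTERFACE

Orientations are given as a 3x3 rotation matrix whose columns are the frame's x, y, z axes.
In Python, from workcell import movep, movel, goto_joints, open_gripper, clamp, wait, inverse_kinematics, read_state, camera, PlanningError, finish_job, grip_point_offset gives the robot as it stands. Calls block until the motion is done:
- movep(position, orientation): joint-space move of the TCP to a pose.
- movel(position, frame=None, max_speed=150, guard=None): straight line of the TCP; frame=None keeps the orientation; max_speed is the mean speed in mm/s. With guard (N) it stops when the force on the tool has changed by that much, and returns True; else False.
- goto_joints(angles): joint-space move.
- open_gripper() and clamp(): open the fingers fully, or close them until they stop; the grip force is fixed at half the most.
- wait(seconds).
- inverse_kinematics(position, orientation): joint angles nearest the present ones, or None.
- read_state(): the state.
- camera(name): name is "scene" or "top"; returns a dict with "image" (400x640x3 uint8, blue, green, red), "range_z" (400x640 float32, mm along the optical axis (not along the pixel's ray), 0 where there is no reading), "fx", "fy", "cx", "cy" (pixels), "cam_to_world" (4x4, takes a point from camera to world coordinates). Camera axes: x right, y up, looking along -z (the intrinsics and any distortion apply to the point x, -y, -z); pixel columns grow to the right and rows downward; lengths in mm; the calibration is good to about 2 mm. A picture is of the moment at which its call begins.
A pose or a line that the arm cannot do raises PlanningError and nothing moves.
- finish_job(): hands the job in, once; it reports no verdict.
The state is a dict: "time": time; "qpos": joint angles; "qvel": joint speeds; "joint_efforts": joint torques, N m; "eef_pos": TCP position; "tool_rot": TCP orientation; "ft_force": force on the tool from outside, world axes, zero at the start; "torque": the same for the moment, N m; "finger_gap": finger opening in mm.
Only numpy, scipy, OpenCV 4.12 (cv2) and the standard library are available. Lean on these libraries where they do the work, as an engineer would, in place of code of your own. Each camera call takes 0.05 s, during which the arm holds its last target. There are 200 camera calls.

TASK

Pack the transit tray: set the large flat case centred and square on the tray's dark seat pad, the carton centred and square on the case, and the small vial box centred and square on the carton. Then block the gaps that are left in the tray so that nothing shifts: stand the thick foam brick upright on the tray floor in the wide gap beside the case, and last the thin foam brick in the narrow gap, each about midway along its gap. Leave the mouse, the phone and the tube rack where they are.

Things in the scene. Friction and masses are not known exactly. Their poses are not given: they have to be found in the camera images.
- tray: Fixed open tray, light grey plastic, 162 x 120 mm, any yaw; walls 5 mm thick, 40 high, floor top at z = 5. Origin: underside, below the centre of the dark flat 64 x 104 mm seat pad, not mid-tray. Inside: x -84 to 68, y -55 to 55 mm. The case's long side goes along tray y; beside it remain a wide gap (54 mm, middle at x = -57, y = 0) and a narrow one (38 mm, middle at x = +49, y = 0).
- case: Large flat case of blue-grey plastic with a dark lid seam, two dark latches and a paper label, 60 (x) x 100 (y) x 30 (z) mm, about 0.22 kg, flat top. Origin: centre of its underside; z up. Best gripped across x. Looks and works the same turned half round.
- carton: Middle-sized plain cardboard carton with a tape strip along its top, 50 (x) x 80 (y) x 28 (z) mm, about 0.14 kg, flat top. Origin: centre of its underside; z up. On the case its long side runs along the case's long side. Best gripped across x.
- vialbox: Small box of the same blue-grey plastic with a dark seam and a steel clasp, 40 (x) x 60 (y) x 26 (z) mm, about 0.09 kg. Origin: centre of its underside; z up. On the carton its long side runs along the carton's long side. Best gripped across x.
- brick_thick: Thick brick of firm dark grey foam (rigid), standing: 44 (x) x 60 (y) x 75 (z) mm, about 0.04 kg. Origin: centre of its underside; z up. In the tray its 60 mm side (y) runs along the tray's y. Best gripped across y, near the top, so that the fingers stay clear of the stack.
- brick_thin: Thin brick of the same foam, standing: 28 (x) x 60 (y) x 75 (z) mm, about 0.04 kg. Origin: centre of its underside; z up. In the tray its 60 mm side (y) runs along the tray's y. Best gripped across y, near the top.
- mouse: Black computer mouse, 50 (x) x 85 (y) x 31 (z) mm, origin centre of its underside. Bystander: leave it.
- phone: Mobile phone lying screen up, 72 (x) x 148 (y) x 9 (z) mm, origin centre of its underside. Bystander: leave it.
- rack: White tube rack with ten capped tubes, 50 (x) x 140 (y) x 75 (z) mm, origin centre of its underside. Bystander: leave it.
Not all that is in view belongs to the job. Leave any orange or turquoise look-alike of the carton alone.

How it is judged:
By the outcome, as a careful person would: the job done as asked, in the order asked, and still so for the second after the job is handed in, with the robot touching nothing.
It also fails if it takes over 128 s, if anything falls off the work surface, if the arm or the gripper's body presses on something with over 40 N, if the wrist force passes 120 N, or if a joint passes its speed limit or range.

## Working session

There is one attempt and no reset: what is moved stays moved. The work goes in short steps, each a Python script; the robot and the scene stay as the last script left them, time stands still between calls to the robot, and variables do not carry over. Pictures are saved under pics/ and viewed, about 12 in all and at most 16, crops included, and the job is handed in when it is done.

```bash
ls; mkdir -p pics; python3 - <<'E'
from workcell import *
import cv2,numpy as np
for n in("top","scene"):
    c=camera(n); np.savez(f"pics/{n}0.npz",**c); cv2.imwrite(f"pics/{n}0.png",c["image"])
    print(n,c["fx"],c["fy"],c["cx"],c["cy"],np.round(c["cam_to_world"],3).tolist(),[k for k in c])
s=read_state();print(s["time"],s["eef_pos"],s["tool_rot"],grip_point_offset)
E
```

```text
pics
top 458.72634073229597 458.72634073229597 328.0324234267736 201.21593165220926 [[0.076, 0.974, -0.213, 303.628], [-0.997, 0.074, -0.02, -36.234], [-0.004, 0.214, 0.977, 1245.453], [0.0, 0.0, 0.0, 1.0]] ['image', 'range_z', 'fx', 'fy', 'cx', 'cy', 'cam_to_world']
scene 397.240173878056 397.240173878056 319.0480547789796 201.9494510839569 [[0.861, -0.411, 0.299, 877.738], [0.508, 0.679, -0.53, -636.296], [0.015, 0.608, 0.794, 955.01], [0.0, 0.0, 0.0, 1.0]] ['image', 'range_z', 'fx', 'fy', 'cx', 'cy', 'cam_to_world']
0.1 [188.12140989 595.69856618 230.78582541] [[ 3.01120514e-01  9.53586063e-01 -2.37963329e-04]
 [ 9.53585546e-01 -3.01120600e-01 -9.95700908e-04]
 [-1.02114217e-03  7.29075789e-05 -9.99999476e-01]] -18.700000000000003
```

View pics/top0.png

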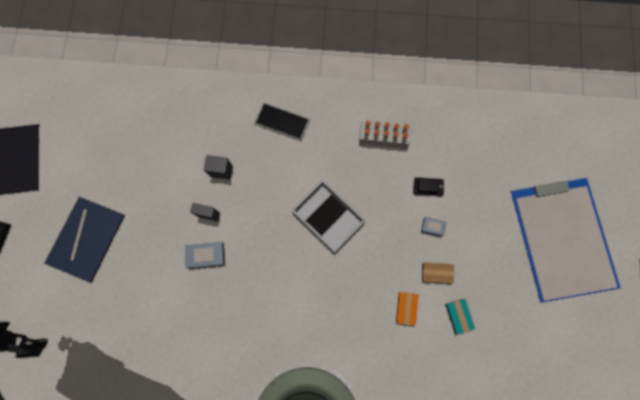

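View pics/scene0.png

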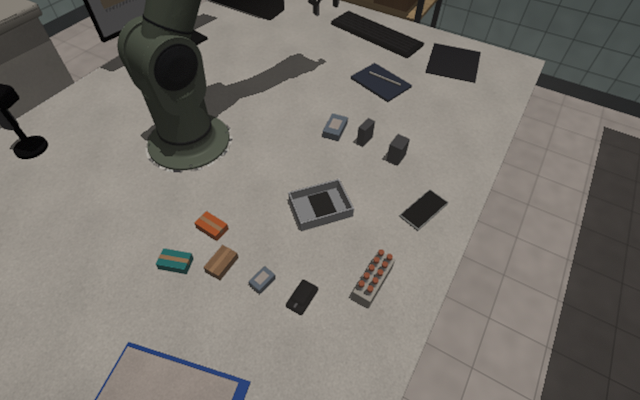

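The top view shows the tray at (328,217), case (204,255), carton (438,273), vial box (433,227), thick brick (217,167) and thin brick (205,212). The orange and turquoise look-alikes are at (408,309) and (460,316). Next I'll measure positions from the depth data.

```bash
cat > vis.py <<'E'
import numpy as np, cv2
from scipy.optimize import minimize
def cloud(c):
    v,u=np.mgrid[:400,:640]; z=c["range_z"].astype(float)
    P=np.stack([(u-c["cx"])/c["fx"]*z,-(v-c["cy"])/c["fy"]*z,-z,np.ones_like(z)],-1)
    W=(P@c["cam_to_world"].T)[...,:3]; W[z<=0]=np.nan; return W
def proj(c,p):
    q=np.linalg.inv(c["cam_to_world"])@np.append(p,1)
    return c["cx"]-c["fx"]*q[0]/q[2], c["cy"]+c["fy"]*q[1]/q[2]
def top(W,xy,r,zlo,zhi):
    "min-area rectangle of the points near xy in a height band: centre, sides, angle of the long side"
    with np.errstate(invalid='ignore'):
        m=(np.hypot(W[...,0]-xy[0],W[...,1]-xy[1])<r)&(W[...,2]>zlo)&(W[...,2]<zhi)
    p=W[m]
    if len(p)<5: return None
    (x,y),(a,b),t=cv2.minAreaRect(p[:,:2].astype(np.float32))
    if a<b: a,b,t=b,a,t+90
    return dict(n=len(p),c=np.round([x,y],1),s=np.round([a,b],1),yaw=round((t+90)%180-90,1),z=round(float(np.median(p[:,2])),1),mean=np.round(p[:,:2].mean(0),1))
E
python3 - <<'E'
from vis import *
ct=dict(np.load("pics/top0.npz"));cs=dict(np.load("pics/scene0.npz"))
T,S=cloud(ct),cloud(cs)
for n,W in(("T",T),("S",S)):
    m=(W[...,0]>350)&(W[...,0]<800)&(abs(W[...,1])<450)
    z=W[m][:,2]; print(n,"table z",np.median(z),np.percentile(z,[2,25,75]), (ct if n=="T" else cs)["range_z"].dtype)
    A=W[m&(abs(W[...,2])<8)]; print(np.linalg.lstsq(np.c_[A[:,:2]-[550,0],np.ones(len(A))],A[:,2],rcond=None)[0])
for n,uv,h,r in[("case",(204,255),30,75),("carton",(438,273),28,60),("vial",(433,227),26,50),("thick",(217,163),75,60),("thin",(205,209),75,60),("tray",(328,217),40,125),("mouse",(430,186),31,70),("rack",(386,132),60,95),("phone",(282,121),9,95),("orange",(408,309),28,60),("turq",(460,316),28,60)]:
    xy=T[uv[1],uv[0]][:2]; print(n,np.round(xy))
    for k,W in(("T",T),("S",S)): print("  ",k,top(W,xy,r,h-6 if n!="phone" else 5,h+ 8+(20 if n=="rack" else 0)))
def crop(c,u0,v0,w,h,f): return cv2.resize(c["image"][v0:v0+h,u0:u0+w],None,fx=f,fy=f,interpolation=cv2.INTER_CUBIC)
a=crop(ct,170,140,200,130,4)
cv2.imwrite("pics/c1.png",a)
b=crop(cs,190,110,230,170,3.4);cv2.imwrite("pics/c2.png",b)
E
```

```text
T table z 1.2977946454907396 [-4.30937762 -0.64795959  3.69346279] float32
[8.12849804e-04 1.78139316e-03 8.81954756e-01]
S table z 0.6764918802969078 [-3.43757821 -0.74475257  2.56352279] float32
[9.44231568e-04 4.28271072e-05 3.62876620e-01]
case [398. 306.]
   T {'n': 868, 'c': array([399., 306.]), 's': array([101.8,  61.8]), 'yaw': -80.1, 'z': 31.1, 'mean': array([398.9, 304.7])}
   S {'n': 361, 'c': array([404.6, 305.2]), 's': array([102.5,  60.3]), 'yaw': -79.3, 'z': 29.8, 'mean': array([405.7, 302. ])}
carton [ 398. -314.]
   T {'n': 593, 'c': array([ 399.9, -316.5]), 's': array([81.2, 50.1]), 'yaw': -89.5, 'z': 28.1, 'mean': array([ 399.7, -316.2])}
   S {'n': 544, 'c': array([ 403.8, -315.8]), 's': array([82.1, 51.9]), 'yaw': -89.5, 'z': 27.8, 'mean': array([ 404.2, -317.5])}
vial [ 520. -298.]
   T {'n': 330, 'c': array([ 522.8, -301.5]), 's': array([60. , 41.2]), 'yaw': 79.9, 'z': 25.9, 'mean': array([ 522.2, -300.9])}
   S {'n': 346, 'c': array([ 526.5, -302.4]), 's': array([61.7, 41.3]), 'yaw': 77.5, 'z': 25.9, 'mean': array([ 527.2, -303.8])}
thick [639. 290.]
   T {'n'
[... 1466 characters left out ...]
y([796. , 137.8])}
   S {'n': 960, 'c': array([802.3, 138.2]), 's': array([158.5, 138.3]), 'yaw': 39.8, 'z': 9.5, 'mean': array([801.6, 134.5])}
orange [ 300. -238.]
   T {'n': 622, 'c': array([ 301.4, -238.7]), 's': array([80.3, 50.5]), 'yaw': -3.7, 'z': 28.1, 'mean': array([ 301.3, -238.4])}
   S {'n': 451, 'c': array([ 305. , -238.6]), 's': array([82. , 51.4]), 'yaw': -3.7, 'z': 27.7, 'mean': array([ 306.7, -239.5])}
turq [ 293. -372.]
   T {'n': 630, 'c': array([ 292.5, -376.9]), 's': array([80.4, 50.9]), 'yaw': 20.7, 'z': 27.8, 'mean': array([ 292.2, -376.2])}
   S {'n': 546, 'c': array([ 295.8, -376.7]), 's': array([81.9, 52.2]), 'yaw': 19.5, 'z': 27.9, 'mean': array([ 296.9, -377.5])}
```

View pics/c1.png

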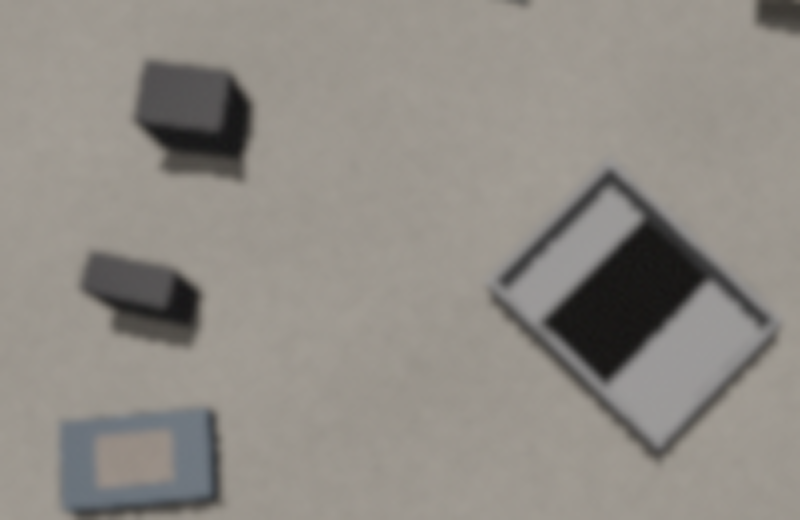

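View pics/c2.png

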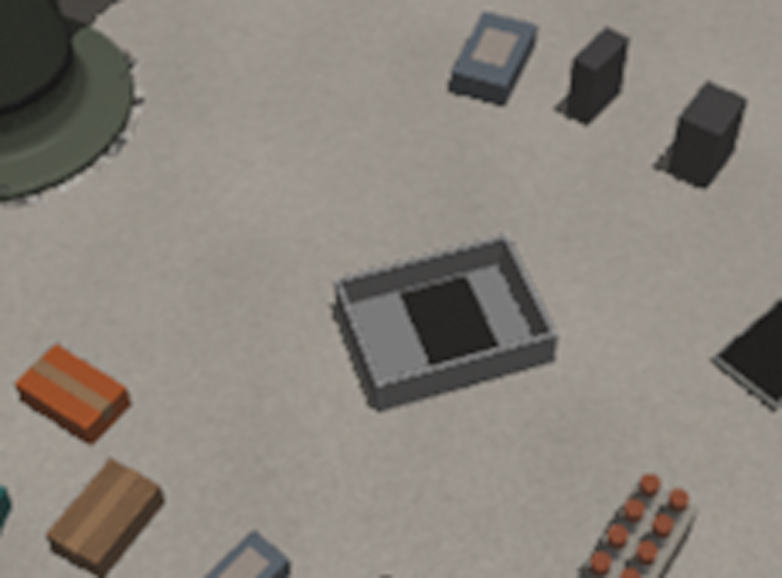

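The case crop shows the pad lying nearer the tray's +x/+y end, so tray +x points at about 50°, and both bricks are standing. The two cameras differ by about 4.5 mm in x. I'll start from their mean and check after the first placing.

```bash
cat > rob.py <<'E'
from workcell import *
import numpy as np
from math import radians as rad
ZT=190
def rot(deg):
    c,s=np.cos(rad(deg)),np.sin(rad(deg)); return np.array([[c,s,0],[s,-c,0],[0,0,-1.]])
def best(p,deg):
    "of the two equal jaw angles, the one with the last joint nearer mid-range"
    o=[(abs(q[6]),d) for d in(deg,deg+180) if (q:=inverse_kinematics(p,rot(d))) is not None]
    return rot(min(o)[1])
def st(tag):
    s=read_state(); print(tag,"t%.1f"%s["time"],"tcp",np.round(s["eef_pos"],1),"gap %.1f"%s["finger_gap"],"F",np.round(s["ft_force"],1),flush=True); return s
def over(xy,deg,z=ZT):
    p=[*xy,z]; movep(p,best(p,deg))
def pick(xy,deg,z,zt=ZT):
    over(xy,deg,zt); movel([*xy,z+25],max_speed=200); movel([*xy,z],max_speed=50); st("down"); clamp(); st("clamped")
    movel([*xy,z+15],max_speed=60); movel([*xy,zt],max_speed=200); return st("lifted")
def place(xy,deg,z,zt=ZT,guard=5):
    "z: expected TCP height at contact"
    over(xy,deg,zt); movel([*xy,z+10],max_speed=150); wait(.2); st("above")
    hit=movel([*xy,z-4],max_speed=25,guard=guard); s=st("hit %s"%hit); wait(.2); open_gripper(); st("open")
    x,y,h=s["eef_pos"]; movel([x,y,h+30],max_speed=80); movel([x,y,zt],max_speed=250); return s
TR=np.array([536.6,-9.4]); TY=50.05
def tray(x,y): c,s=np.cos(rad(TY)),np.sin(rad(TY)); return TR+[c*x-s*y,s*x+c*y]
E
python3 - <<'E'
from rob import *
pick([401.8,305.6],10.3,-2)
place(TR,TY,5-2+1)
over([450,300],10,250); st("away")
from vis import *
for n in("top","scene"):
    c=camera(n); np.savez(f"pics/{n}1.npz",**c); W=cloud(c); xy=TR-([2,0] if n=="top" else [-2,0])
    print(n,"case",top(W,xy,70,31,45) ,"tray",top(W,[531,-15],125,35,48))
    u,v=map(int,proj(c,[*TR,35])); cv2.imwrite(f"pics/{n}1.png",cv2.resize(c["image"][v-40:v+40,u-50:u+50],None,fx=6,fy=6,interpolation=cv2.INTER_CUBIC)); print(u-50,v-40)
E
```

```text
down t3.1 tcp [401.8 305.5  -2.1] gap 85.5 F [0.6 0.7 0.2]
clamped t3.5 tcp [401.9 305.7  -1.6] gap 58.8 F [-2.3 -1.8  7.7]
lifted t4.9 tcp [401.3 305.3 189.1] gap 58.8 F [ 1.2 -0.  -3.1]
above t7.7 tcp [536.9  -9.3  14.5] gap 58.9 F [ 0.2  0.5 -2.1]
hit True t8.2 tcp [536.7  -9.4   3.1] gap 59.2 F [-0.7  0.9  6.6]
open t8.8 tcp [536.3  -9.4   3.1] gap 85.3 F [ 0.3 -1.2 -0.5]
away t11.3 tcp [450.4 298.9 249.4] gap 85.5 F [ 0.7 -0.5 -0.4]
top case {'n': 925, 'c': array([543.3,   1.2]), 's': array([120.2, 111.6]), 'yaw': -40.6, 'z': 36.1, 'mean': array([535.4,  -8.7])} tray {'n': 910, 'c': array([529.4, -15. ]), 's': array([162.8, 120.6]), 'yaw': 50.2, 'z': 38.2, 'mean': array([532.1, -12.7])}
276 172
scene case {'n': 727, 'c': array([547.4,   2.4]), 's': array([123.9, 110. ]), 'yaw': -38.9, 'z': 35.4, 'mean': array([540.6,  -9.6])} tray {'n': 650, 'c': array([532.8, -15.3]), 's': array([162.9, 124.5]), 'yaw': 50.1, 'z': 37.7, 'mean': array([538.2, -14.5])}
272 159
```

```bash
cat >> vis.py <<'E'
def rectfit(W,mid,ang,hx,hy,zlo,zhi):
    "min-area rectangle of the points within a box turned by ang (deg) about mid, answered in that box's frame"
    c,s=np.cos(np.radians(ang)),np.sin(np.radians(ang)); R=np.array([[c,s],[-s,c]])
    L=(W[...,:2]-mid)@R.T
    with np.errstate(invalid='ignore'):
        p=L[(abs(L[...,0])<hx)&(abs(L[...,1])<hy)&(W[...,2]>zlo)&(W[...,2]<zhi)]
    (x,y),wh,t=cv2.minAreaRect(p.astype(np.float32)); t=(t+45)%90-45
    return len(p),np.round([x,y],1),np.round(sorted(wh),1),round(t,1)
E
python3 - <<'E'
from vis import *
for n,mid in(("top",[534.5,-9.1]),("scene",[538.2,-9.3])):
    c=dict(np.load(f"pics/{n}1.npz"))
    print(n,rectfit(cloud(c),mid,50.1,42,53.5,28,38))
a=[cv2.imread(f"pics/{n}1.png") for n in("top","scene")]; cv2.imwrite("pics/v1.png",cv2.resize(np.vstack(a),None,fx=.6,fy=.6))
E
```

```text
top (682, array([ 0.2, -0.5]), array([ 60.3, 100.8]), -0.2)
scene (538, array([2.9, 0.4]), array([ 70.6, 105.7]), 0.3)
```

View pics/v1.png

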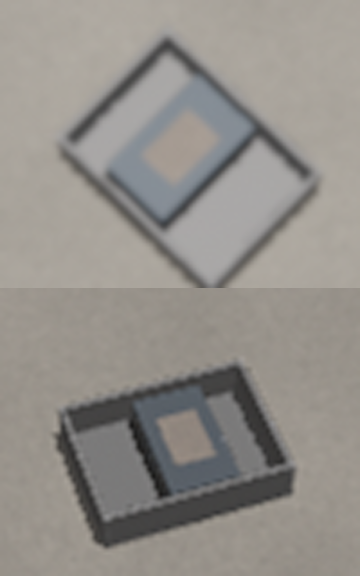

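The case sits centred in the tray to about 0.5 mm and 0.2° by the top camera, so I'll go on with the carton.

```bash
python3 - <<'E'
from rob import *
from vis import *
pick([401.9,-316.1],0.5,3)
place(TR,TY,38)
over([460,-250],0,250); st("away")
for n,mid in(("top",[534.5,-9.1]),("scene",[538.2,-9.3])):
    c=camera(n); W=cloud(c); np.savez(f"pics/{n}2.npz",**c)
    print(n,"carton",rectfit(W,mid,50.1,42,53.5,55,75),"case",rectfit(W,mid,50.1,42,53.5,28,38))
E
```

```text
down t15.2 tcp [ 401.7 -316.2    2.9] gap 85.6 F [ 0.6 -0.2  0.6]
clamped t15.7 tcp [ 402.  -316.1    3.4] gap 49.0 F [-1.1  1.2  8.7]
lifted t17.1 tcp [ 401.6 -315.7  189.1] gap 49.1 F [ 0.6  0.2 -1.7]
above t19.7 tcp [537.   -9.3  48.6] gap 48.7 F [ 0.8 -0.5 -2.2]
hit True t20.1 tcp [536.8  -9.4  38.1] gap 48.7 F [1.2 0.2 1.1]
open t20.8 tcp [536.3  -9.2  38.2] gap 85.4 F [-0.1 -0.7 -0.4]
away t22.9 tcp [ 460.7 -248.5  249.3] gap 85.2 F [ 0.   0.4 -0.1]
top carton (584, array([ 0.1, -1. ]), array([50.2, 80.5]), -0.1) case (186, array([-0.8,  0.2]), array([ 59.5, 100.3]), -1.3)
scene carton (416, array([ 0.6, -0.6]), array([50.8, 85. ]), 0.5) case (140, array([-20.,  -8.]), array([ 54. , 119.7]), 31.7)
```

```bash
python3 - <<'E'
from rob import *
from vis import *
pick([524.7,-302],-11.3,4)
place(TR,TY,67,210)
over([460,-250],0,250); st("away")
for n,mid in(("top",[534.5,-9.1]),("scene",[538.2,-9.3])):
    c=camera(n); W=cloud(c); np.savez(f"pics/{n}3.npz",**c)
    print(n,"vial",rectfit(W,mid,50.1,42,53.5,82,100),"carton",rectfit(W,mid,50.1,42,53.5,57,70))
    u,v=map(int,proj(c,[*TR,60])); cv2.imwrite(f"pics/{n}3.png",cv2.resize(c["image"][v-35:v+35,u-45:u+45],None,fx=5,fy=5,interpolation=cv2.INTER_CUBIC))
cv2.imwrite("pics/v3.png",np.hstack([cv2.imread(f"pics/{n}3.png")[:,:400] for n in("top","scene")]))
E
```

```text
down t25.1 tcp [ 524.6 -302.2    4. ] gap 85.6 F [ 0.3 -0.6  0.4]
clamped t25.6 tcp [ 524.9 -302.1    4.4] gap 38.7 F [-0.5  1.4  6.8]
lifted t27.0 tcp [ 524.3 -301.6  189. ] gap 38.8 F [-0.5  0.7 -1. ]
above t29.4 tcp [536.9  -9.3  77.6] gap 38.9 F [-1.   0.2 -1.2]
hit True t29.8 tcp [536.9  -9.2  67.3] gap 38.7 F [1.4 1.5 4.8]
open t30.5 tcp [536.4  -9.3  67.2] gap 85.3 F [0.5 0.6 0. ]
away t32.7 tcp [ 460.8 -248.5  249.4] gap 85.8 F [ 0.3  1.2 -0.6]
top vial (357, array([ 0.4, -1.6]), array([40.6, 60.2]), 1.9) carton (202, array([ 0.4, -1.1]), array([50.1, 80.8]), -0.4)
scene vial (255, array([ 0.3, -2. ]), array([39.8, 60.2]), 0.7) carton (158, array([ 0. , -1.8]), array([49.6, 81.6]), -0.0)
```

View pics/v3.png

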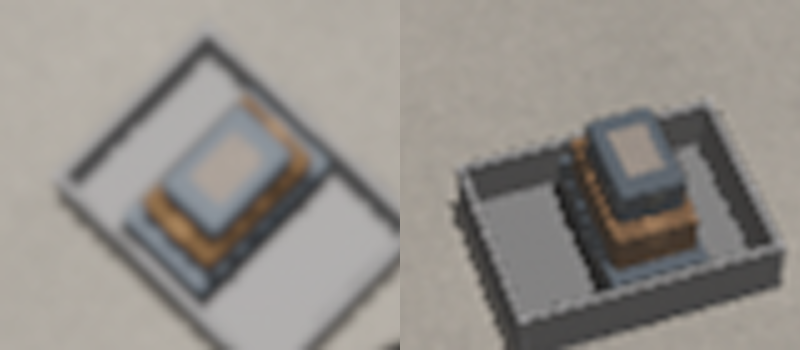

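The stack is square and offset by at most about 1 mm per layer. Next come the bricks, with a guarded descent.

```bash
cat >> rob.py <<'E'
def insert(xy,deg,z):
    over(xy,deg,200); wait(.2)
    if movel([*xy,z+8],max_speed=70,guard=10): st("EARLY HIT"); return False
    st("above"); wait(.2); hit=movel([*xy,z-4],max_speed=25,guard=5); s=st("hit %s"%hit)
    if s["eef_pos"][2]>z+4: return False
    open_gripper(); x,y,h=s["eef_pos"]; movel([x,y,h+45],max_speed=80); movel([x,y,210],max_speed=250); return True
E
python3 - <<'E'
from rob import *
from vis import *
pick([639.7,293.5],87.9,42,200)
print(insert(tray(-57,0),TY+90,47))
over([460,250],80,250); st("away")
for n,mid in(("top",[534.5,-9.1]),("scene",[538.2,-9.3])):
    c=camera(n); W=cloud(c); np.savez(f"pics/{n}4.npz",**c)
    f=lambda x:np.array(mid)+[x*np.cos(rad(50.1)),x*np.sin(rad(50.1))]
    print(n,"thick",rectfit(W,f(-57),50.1,30,60,73,86),"vial",rectfit(W,mid,50.1,26,53.5,84,100))
    u,v=map(int,proj(c,[*TR,60])); cv2.imwrite(f"pics/{n}4.png",cv2.resize(c["image"][v-35:v+35,u-40:u+40],None,fx=5,fy=5,interpolation=cv2.INTER_CUBIC))
cv2.imwrite("pics/v4.png",np.hstack([cv2.imread(f"pics/{n}4.png") for n in("top","scene")]))
E
```

```text
down t36.3 tcp [639.8 293.4  42. ] gap 85.2 F [-0.   0.1  0.9]
clamped t36.7 tcp [640.1 293.6  42.6] gap 59.6 F [ 0.4 -0.4  5.6]
lifted t37.9 tcp [639.1 293.5 198.7] gap 59.1 F [-0.8 -0.9 -1.4]
above t41.8 tcp [500.1 -53.1  55.2] gap 59.0 F [-0.1  0.4 -0.1]
hit True t42.3 tcp [500.  -53.1  47.1] gap 59.2 F [1.1 0.1 1.5]
True
away t45.2 tcp [460.2 248.8 249.5] gap 85.2 F [ 0.4  0.1 -0.1]
top thick (409, array([ 1.9, -0.9]), array([44.6, 59.9]), -0.2) vial (351, array([ 0.4, -1.4]), array([40.6, 59.7]), 0.8)
scene thick (288, array([ 1.7, -0.7]), array([44.2, 64.4]), -1.0) vial (242, array([ 0. , -1.5]), array([40. , 61.9]), 0.9)
```

View pics/v4.png

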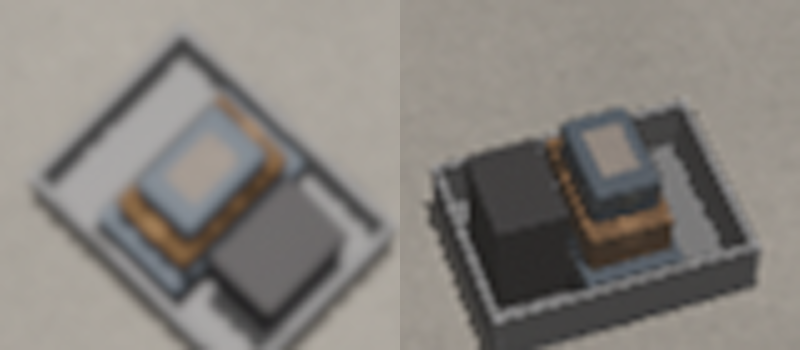

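The thick brick stands free in its gap, about 1.8 mm nearer the case than mid-gap. The stack hasn't moved. Now the thin brick.

```bash
python3 - <<'E'
from rob import *
from vis import *
pick([513.5,313],81.3,42,200)
print(insert(tray(47.7,.8),TY+90,47))
over([460,250],80,250); st("away")
for n,mid in(("top",[534.5,-9.1]),("scene",[538.2,-9.3])):
    c=camera(n); W=cloud(c); np.savez(f"pics/{n}5.npz",**c)
    f=lambda x:np.array(mid)+[x*np.cos(rad(50.1)),x*np.sin(rad(50.1))]
    print(n,"thin",rectfit(W,f(49),50.1,23,60,73,86),"thick",rectfit(W,f(-57),50.1,30,60,73,86),"vial",rectfit(W,mid,50.1,26,53.5,84,100),"carton",rectfit(W,mid,50.1,30,53.5,57,68))
    print([(k,top(W,xy,r,a,b)["c"]) for k,xy,r,a,b in(("mouse",(632,-285),70,25,40),("rack",(766,-155),95,54,100))])
    u,v=map(int,proj(c,[*TR,60])); cv2.imwrite(f"pics/{n}5.png",cv2.resize(c["image"][v-35:v+35,u-40:u+40],None,fx=5,fy=5,interpolation=cv2.INTER_CUBIC))
cv2.imwrite("pics/v5.png",np.hstack([cv2.imread(f"pics/{n}5.png") for n in("top","scene")]))
E
```

```text
down t47.3 tcp [513.6 312.9  41.9] gap 85.4 F [-0.  -0.5 -1.2]
clamped t47.6 tcp [513.8 313.1  42.5] gap 58.9 F [-0.5 -1.2  5. ]
lifted t48.9 tcp [513.  312.9 199. ] gap 59.5 F [ 0.  -0.9  0.1]
above t52.5 tcp [566.7  27.7  55.2] gap 59.5 F [ 0.2  0.6 -0.1]
hit True t53.1 tcp [566.9  27.5  47.4] gap 58.7 F [ 1.2 -0.4  5. ]
True
away t56.0 tcp [460.2 249.2 249.5] gap 85.4 F [-0.6 -0.7 -0.6]
top thin (256, array([ 0.6, -0.6]), array([28.4, 60.4]), -0.3) thick (407, array([ 1.8, -1. ]), array([44.3, 60.5]), -0.1) vial (352, array([ 0.3, -1.7]), array([40.8, 59.6]), 2.6) carton (191, array([ 0.5, -1. ]), array([49.8, 80.7]), -0.4)
[('mouse', array([ 635.1, -282. ])), ('rack', array([ 769.9, -155.6]))]
scene thin (176, array([ 0.4, -1.2]), array([29.5, 60.4]), -0.7) thick (284, array([ 1.6, -1. ]), array([43.9, 62.1]), -0.3) vial (242, array([ 0. , -2.4]), array([40.1, 64. ]), 1.2) carton (146, array([ 0.3, -1.4]), array([51. , 84.1]), -0.6)
[('mouse', array([ 638.6, -283.9])), ('rack', array([ 773.2, -155.6]))]
```

View pics/v5.png

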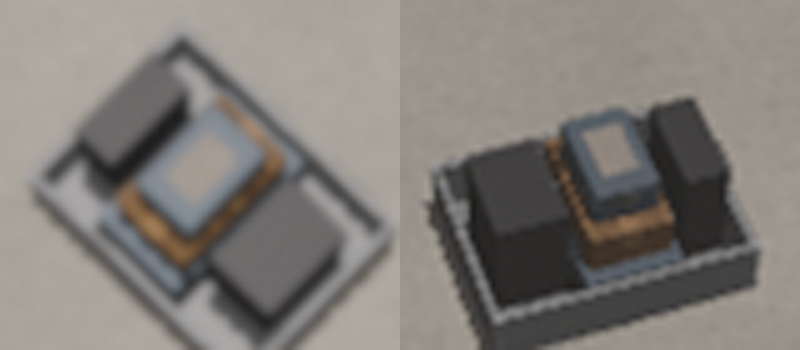

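Both bricks stand in their gaps and the stack is intact, so I'm handing the job in.

```bash
python3 -c "
from workcell import *
finish_job()"
```

```text
the job is handed in; nothing more can be done
```

The tray is packed and the job was handed in at about 56 s of the 128 s allowed. I placed the case, carton and vial box, then the thick brick and the thin brick, each in one attempt with no early contact.

**Stack:** After placing, the case measured within 0.5 mm of the pad centre. The carton is about 1 mm off along the tray's long gap direction. The vial box is a further 0.5–1 mm the same way, about 1.5–2.4 mm from the pad centre.

**Squareness:** The case and carton are square within about 0.6°. The vial box's angle read between 0.7° and 2.6° across repeat pictures, which is within what the coarse pixels allow, so its squareness is the least certain figure.

**Bricks:** Both stand upright on the tray floor and clear of the stack. The thick one is about 1.8 mm nearer the case than mid-gap, and the thin one is within about 0.6 mm of mid-gap. Both are about 1 mm from the midpoint along their gaps.

**Bystanders:** The mouse and rack measured unchanged within camera noise. I did not measure the phone or the orange and turquoise look-alikes again; I never moved any of them.

**Disagreement:** The two cameras differ by about 4.5 mm in x. I used their mean for the robot and judged each placing relative to the tray within each camera. The scene camera's fit of the case failed because the tray wall got into it, so the case figure rests on the top camera alone.

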